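# Refit the hob knob and hold it pressed in

## Robot

A 6-joint arm with a two-finger parallel gripper is mounted at the origin on a cart in front of the work surface, level with it; the furniture and walls round the work are solid. World frame = base frame: x ahead of the robot, y to its left, z up, the work surface at z = 0. Lengths are in m, angles in rad, forces in N, time in s.
With the tool pointing down it reaches from about 0.425 to 0.95 m from the base axis. Payload 3.5 kg.
Tool frame: the origin (TCP) lies at the very end of the fingers, on their centre line; the grasp point (between the pads) lies 19 mm behind it; z points along the fingers, y is the line along which they close (so a half turn about z gives the same grasp; the last joint's range is limited). The gripper opens to 85 mm and grips with 20 to 120 N. Pads are 22 mm wide; open, the fingers measure 114 mm over their backs; the gripper's body (76 mm by 85 mm) begins 54 mm behind the grasp point. The pads swing forward as they close: fully open they stand 13 mm farther back than shut.
Start: joints at [1.026, 0.286, 1.577, -0, 1.279, -0.15], TCP at [0.26, 0.623, 0.208] pointing down, gripper open.
Joint ranges: [-2.77, 2.77], [-0.9, 2.22], [0.21, 2.48], [-1.53, 4.67], [0.24, 2.81], [-2.84, 2.84]. Speed limits (rad/s): [2.79, 2.79, 3.14, 3.14, 3.14, 3.14].

## Interface

Orientations are given as a unit quaternion [x, y, z, w].
In Python, from plant import ctrl gives the robot as it stands.
- The arm moves only by the tool carry_out, never from a script. Its argument "deltas" is one flat list of numbers, 6 for each row, row after row: the shift along the tool's x, y, z in m, then the turn, a rotation vector about the tool's x, y, z in rad. A call has 1 to 5 rows; each row is the pose to reach, as a shift and turn from the pose commanded when the call began, along the tool's axes at that moment; what a row does not reach only later rows make up. A row lasts 1/8 s, in which the tool goes at most 62.5 mm and 10.7 degrees, less where a joint would pass 70% of its speed; a pose out of reach is approached as far as the arm can. A call with a gripper value outside its range is refused whole. "grip" is the opening in per cent of the stroke, from 0 (shut) to 100 (fully open), set as the call begins (left out, the last holds). The fingers move at their own pace and stop on an object; "grip_force" is the grip in N (left out, the last holds). Time passes only in rows, so rows that repeat a pose let the fingers close. It gives the time, the measured TCP pose, the force, the opening and the grip force at its end, in the units of the state.
- ctrl.get_state(): the state, without advancing time (a new reading comes with each control period).
- ctrl.read_camera(name): name is "scene" or "top" or "wrist"; returns (picture, depth): 480x640x3 uint8, red, green, blue; 480x640 float32, m along the optical axis (not along the pixel's ray), 0 where there is no reading.
- ctrl.camera_model(name): a dict with "intrinsics" (3x3 intrinsics, pixels), "extrinsics" (4x4, takes a point from world to camera coordinates); the wrist camera has in their place "hand_eye" (4x4, takes a point from camera to tool coordinates, whose origin is the TCP and whose axes are the flange's). Camera axes: x right, y down, z forward; pixel columns grow to the right and rows downward; lengths in m; the calibration is good to about 2 mm. The wrist camera is an equidistant fisheye: a pixel r from the principal point sees the ray r / f radians off the axis. A picture is of the moment at which its call begins: read the wrist's pose just before it. camera_model takes no time and is no camera call.
- ctrl.sign_off(): hands the job in; it is judged then, once.
Trained networks look in the newest picture that a camera, given by its name, has taken for a name from the list of things; names that differ only in an ending like _2 or _b are one class to them, and where a whole thing is asked for, a point or a joint stands for the part that bears it (a point fixed in the world has none). Each returns a list of dicts, best first, with "score" (0 to 1); they miss things now and then, are a little off and sometimes report something else, mostly with a low value. They report only what shows in the picture. A call takes as long as a camera call. They do not tell look-alikes from the thing itself.
- ctrl.find_in(camera, query): "uv" ([column, row] in pixels, amid what is visible of it).
The state is a dict: "time": time; "qpos": joint angles; "dq": joint speeds; "joint_efforts": joint torques, N m; "eef_pos": TCP position; "tcp_rot": TCP orientation; "contact_force": force on the tool from outside, world axes, zero at the start; "wrist_torque": the same for the moment, N m; "opening": opening from 0.0 (shut) to 1.0 (fully open); "finger_force": force on a finger pad.
Only numpy, scipy, OpenCV 4.12 (cv2) and the standard library are available. Lean on these libraries where they do the work, as an engineer would, in place of code of your own. Each camera call takes 0.05 s, during which the arm holds its last target. There are 200 camera calls.

## Task

Refit the control of the small hob: lay the loose brass trim ring flat on the hob round the bare spindle and let go of it, then turn the black knob so that the flat in its bore matches the flat of the spindle and push it all the way onto the spindle, above the ring. Finish with the gripper still on the knob, keeping it and the sprung spindle pressed well down, as when lighting a burner; do not let go or let it spring back. Leave the other things on the worktop where they are.

Things in the scene. Friction and masses are not known exactly. Their poses are not given: they have to be found in the camera images.
- hob: portable single-burner hob, fixed: steel housing with black top panel, 260 (x) x 240 (y) mm, panel 55 mm above the worktop. Origin on the worktop under its centre; x points from the control side to the burner, z up. The burner is at x = +50 mm; its four dark pan supports lie within 78 mm of that and rise 30 mm above the panel
- hob_spindle_foot (a point): fixed point on the hob's panel (55 mm above the worktop) on the spindle's axis, 75 mm before the hob's centre; axes as the hob's. The panel round it is clear for over 100 mm along the hob's y either way, 50 mm towards the front edge, about 45 mm towards the burner. A wall cabinet hangs 0.46 m above the back of the worktop, from world x = 0.55 m on
- spindle_top (a point): centre of the top of the bright steel spindle, 34 mm above the panel when not pressed; moves with it. D-shaped: 16 mm diameter with a flat 4 mm from the axis on the side of this frame's -x (z up), marked by a white line on the 20 mm wide, 3 mm high foot collar. The top 3 mm taper to two thirds of the width. It cannot turn. The flat faces roughly to the robot (-x), within 0.65 rad
- spindle (a joint): how far the spindle is pressed down: 0 free, 0.007 m at the stop; spring about 2 N at 0, 5.5 N at 3.5 mm, 9 N at the stop; it springs back when let go
- ring_center (a point): centre (4 mm above the underside) of the loose trim ring: flat brass ring, 54 mm outer diameter, 32 mm hole, 8 mm thick, 60 g, flat on the worktop left or right of the hob, on the other side from the knob; yaw has no meaning. In place its centre is 4 mm above the panel. It can be gripped across its outer diameter
- knob_center (a point): on the axis, half-way up (23 mm above the underside) of the loose black knob, 70 g, upright on the worktop left or right of the hob. Round skirt 44 mm diameter, 24 mm high; on it a grip bar 40 mm long (along x), 14 mm wide (y), from 24 to 46 mm above the underside. The pointer (-x) faces roughly to the robot, within 0.6 rad. Fully on, this point is 5 mm above spindle_top
- knob_pointer (a point): top of the grip bar, on the white pointer line: 18 mm from the knob's axis along its -x, 46 mm above its underside
- knob_bore (a point): centre of the mouth of the knob's bore, in its underside; axes as the knob's. D-shaped bore, 18 mm deep, 1.25 mm larger all round than the spindle, its flat on the -x side, that of the white pointer line. It fits only with its x axis the same way as that of spindle_top (within about 0.1 rad). Fully on, the skirt is 8 mm above the ring; pressing on then moves the spindle
- small_bowl: bystander: cream bowl, 120 mm across, 51 mm high; origin under its centre
- tea_box: bystander: green carton, 63 x 131 x 68 mm; origin under its centre
- soda_can: bystander: white and teal drink can, 66 mm diameter, 115 mm high; origin under its centre
- peeler: bystander: black vegetable peeler, 170 x 25 x 18 mm; origin under its centre
There are look-alikes about, which are no part of the job. There is more than one size of the part that bears knob_center; the job needs the smaller.

How it is judged:
On the way, in this order (a step that is already met when the one before it is completed fails the run):
1. the ring lies flat on the hob's panel round the spindle, let go, with the knob not yet on (horizontal distance between ring_center and hob_spindle_foot below 0.009 m and z of ring_center in the frame of hob between 0.0565 and 0.0615 m and angle between ring_center's own z axis and vertical below 0.06 rad and contact force between the fingers and trim_ring below 0.1 N and horizontal distance between knob_center and spindle_top above 0.03 m), for 0.2 s.
2. the knob is fully on the spindle, flats matched (z of knob_center in the frame of spindle_top between 0 and 0.0075 m and horizontal distance between knob_center and spindle_top below 0.0035 m and x of knob_pointer in the frame of spindle_top below -0.012 m and angle between the x axis of knob_center and the x axis of spindle_top, either way round below 0.3 rad and angle between knob_center's own z axis and vertical below 0.12 rad), for 0.1 s.
At the end, for the whole second after the job is handed in: Ring flat on the panel round the spindle (centre within 9 mm), not gripped; knob fully on (knob_center under 7.5 mm above spindle_top, axes within 3.5 mm, pointer on the flat's side, upright); fingers still on the knob, spindle held down by more than 3.5 mm with over 3 N (all of step 2 and horizontal distance between ring_center and hob_spindle_foot below 0.009 m and z of ring_center in the frame of hob between 0.0565 and 0.0615 m and angle between ring_center's own z axis and vertical below 0.06 rad and value of joint spindle above 0.0035 m and contact force between the fingers and knob above 1 N and contact force between knob and spindle above 3 N and contact force between the fingers and trim_ring below 0.5 N); the arm keeps its last pose, push and grip.
It fails at once if a bystander (bowl, carton, can, peeler) is shifted by more than 30 mm (distance of any of small_bowl, tea_box, soda_can, peeler from where it was at the start of the episode above 0.03 m).
It also fails if it takes over 59 s, if anything falls off the work surface, if the arm or the gripper's body presses on something with over 40 N, if the wrist force passes 120 N, or if a joint passes its speed limit or range.

## Working session

There is one attempt and no reset: what is moved stays moved. The work goes in short steps, Python scripts to look and compute and a tool call to move; the robot and the scene stay as the last step left them, time stands still between calls to the robot, and variables do not carry over. Pictures are saved under pics/ and viewed, at most 10 in all, crops included, and the job is handed in when it is done.

Besides the shell and the picture viewer there is one more tool, called after ">>>" as a command line: name --argument value ..., lists and objects as JSON in quotes. carry_out: Moves the arm, as the interface text tells. Its arguments: {"type":"object","properties":{"deltas":{"type":"array"},"grip":{"type":"number"},"grip_force":{"type":"number"}},"required":["deltas"]}

```bash
ls; mkdir -p pics
cat > h.py <<'E'
import numpy as np, cv2
from plant import ctrl
from scipy.spatial.transform import Rotation as R
def look(cam):
    s=ctrl.get_state(); im,d=ctrl.read_camera(cam); return s,im,d
def world(cam,d,uv,s=None):
    m=ctrl.camera_model(cam);K=np.array(m['intrinsics']);u,v=uv
    z=d[int(round(v)),int(round(u))]
    if 'extrinsics' in m:
        p=np.linalg.inv(K)@[u,v,1]*z
        return (np.linalg.inv(np.array(m['extrinsics']))@[*p,1])[:3]
def ray_wrist(uv,s):
    m=ctrl.camera_model('wrist');K=np.array(m['intrinsics']);H=np.array(m['hand_eye'])
    x=(uv[0]-K[0,2])/K[0,0];y=(uv[1]-K[1,2])/K[1,1];r=np.hypot(x,y)
    dc=np.array([np.sin(r)*x/r,np.sin(r)*y/r,np.cos(r)]) if r>1e-9 else np.array([0,0,1.])
    Rt=R.from_quat(s['tcp_rot']).as_matrix()
    return Rt@H[:3,3]+np.array(s['eef_pos']),Rt@H[:3,:3]@dc
def wrist_at(uv,s,z):
    o,d=ray_wrist(uv,s);return o+d*(z-o[2])/d[2]
E
python3 - <<'E'
from h import *
out=[]
for c in ('scene','top'):
    s,im,d=look(c)
    cv2.imwrite(f'pics/{c}0.png',im[:,:,::-1]); np.save(f'{c}d.npy',d)
    for q in ('hob','spindle_top','ring_center','knob_center','small_bowl','tea_box','soda_can','peeler'):
        for r in ctrl.find_in(c,q)[:4]:
            print(c,q,np.round(r['uv']),round(r['score'],2),np.round(world(c,d,r['uv']),3))
m=ctrl.camera_model('wrist');print(m);print(ctrl.get_state())
E
```

```text
pics
scene hob [320. 244.] 0.78 [0.482 0.032 0.051]
scene ring_center [411. 327.] 0.7 [ 0.413 -0.285  0.001]
scene knob_center [260. 223.] 0.7 [0.485 0.249 0.028]
scene knob_center [227. 231.] 0.61 [0.401 0.292 0.029]
scene soda_can [473. 261.] 0.92 [ 0.62  -0.326  0.082]
scene soda_can [324. 245.] 0.38 [0.485 0.019 0.055]
scene peeler [489. 332.] 0.96 [ 0.493 -0.437  0.012]
scene peeler [226. 232.] 0.36 [0.393 0.287 0.031]
scene peeler [320. 247.] 0.34 [0.472 0.024 0.054]
top hob [319. 252.] 0.88 [0.501 0.044 0.055]
top ring_center [426. 291.] 0.52 [ 0.395 -0.291  0.004]
top knob_center [235. 285.] 0.69 [0.396 0.295 0.049]
top knob_center [252. 254.] 0.61 [0.257 0.044 1.458]
top tea_box [169. 267.] 0.88 [0.442 0.496 0.062]
top soda_can [434. 212.] 0.79 [ 0.623 -0.297  0.106]
top soda_can [212. 224.] 0.6 [0.592 0.389 0.009]
top peeler [472. 258.] 0.75 [ 0.502 -0.437  0.013]
{'intrinsics': array([[371.64829954,   0.        , 317.08663849],
       [  0.        , 371.64829954, 244.17498412],
       [  0.        ,   0.        ,   1.        ]]), 'hand_eye': array([[ 1.11300628e-05, -9.580
[... 315 characters left out ...]
me': 0.9, 'qpos': array([ 1.02600086e+00,  2.86242766e-01,  1.57669654e+00, -4.02853670e-06,
        1.27858215e+00, -1.50023341e-01]), 'dq': array([ 0.00100017,  0.00197377,  0.00059655, -0.00112432,  0.00058464,
       -0.0015173 ]), 'joint_efforts': array([-1.63228915e-04, -4.05963027e+01, -2.92945826e+01, -1.48625809e-04,
        4.68855669e-04, -3.86493227e-06]), 'eef_pos': array([0.25958856, 0.62308149, 0.20796494]), 'tcp_rot': array([1.96106253e-01, 9.80582651e-01, 3.28178840e-05, 1.39346669e-05]), 'contact_force': array([-0.09162151, -0.16734436, -0.41800615]), 'wrist_torque': array([1.56159757e-05, 1.18383207e-02, 2.61604699e-02]), 'finger_force': 0.0, 'opening': 0.9990851786003802}
```

Run:
```python
import cv2,numpy as np
a=cv2.imread('pics/scene0.png');b=cv2.imread('pics/top0.png')
c1=cv2.resize(a[190:390,180:540],(800,444),interpolation=cv2.INTER_CUBIC)
c2=cv2.resize(b[190:320,140:500],(800,289),interpolation=cv2.INTER_CUBIC)
cv2.imwrite('pics/a.png',c1);cv2.imwrite('pics/b.png',c2)
```

```text
(no output)
```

View pics/a.png

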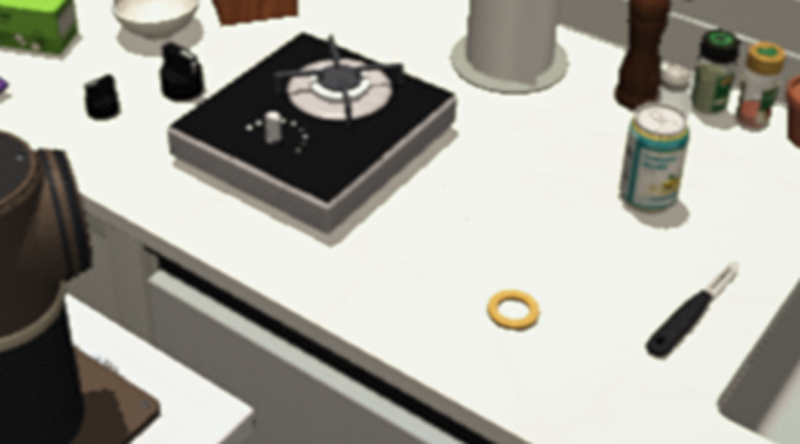

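View pics/b.png

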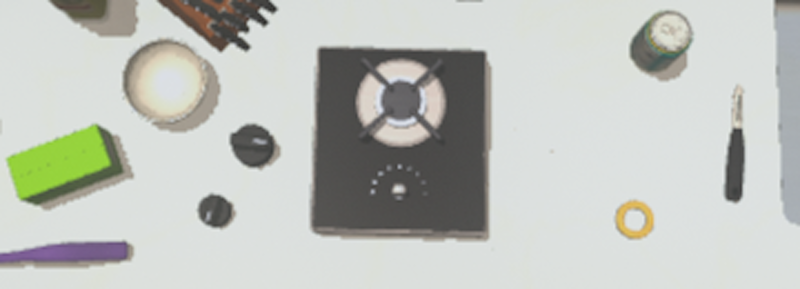

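Scene: two knobs at the top picture's (253,256) large and (237,285) small. The small one fits "the smaller"; the only ring is at (426,289), the spindle at (320,275).

```bash
cat >> h.py <<'E'
def comp(mask):
    n,l,st,c=cv2.connectedComponentsWithStats(mask.astype(np.uint8)); return [(c[i],st[i]) for i in range(1,n) if st[i,4]>15]
def topxy(uv,z):
    m=ctrl.camera_model('top');K=np.array(m['intrinsics']);T=np.linalg.inv(np.array(m['extrinsics']))
    d=T[:3,:3]@np.linalg.inv(K)@[*uv,1];o=T[:3,3];return o+d*(z-o[2])/d[2]
def delta(p,yaw,s=None):
    "tool-frame shift to world p, and turn about tool z to make tool y point at world yaw (mod pi); tool down"
    s=s or ctrl.get_state();Rt=R.from_quat(s['tcp_rot']).as_matrix()
    t=Rt.T@(np.array(p)-s['eef_pos'])
    a=np.arctan2(Rt[1,1],Rt[0,1]); w=-(yaw-a); w=(w+np.pi/2)%np.pi-np.pi/2
    return np.round(t,4),round(w,3)
E
python3 - <<'E'
from h import *
b=cv2.imread('pics/top0.png');h=cv2.cvtColor(b,cv2.COLOR_BGR2HSV)
m=(h[...,0]>12)&(h[...,0]<32)&(h[...,1]>110)&(h[...,2]>100);m[:,:400]=0;m[:,450:]=0;m[:260]=0;m[320:]=0
for c,st in comp(m): print('ring',c,st,topxy(c,.006))
k=(h[...,2]<90);k[:,:222]=0;k[:,280:]=0;k[:235]=0;k[300:]=0
for c,st in comp(k): print('dark',c,st,topxy(c,.03))
g=(h[...,2]<110);g[:,:275]=0;g[:,365:]=0;g[:205]=0;g[300:]=0
for c,st in comp(g):
    if st[4]>1000:
        pts=np.argwhere(g)[:,::-1].astype(np.float32);r=cv2.minAreaRect(pts);print('hob',r);[print(topxy(q,.055)) for q in cv2.boxPoints(r)]
print('spindle',topxy((319.6,275.),.089))
for p in ([.396,-.291,.2],):print(delta(p,0))
E
```

```text
ring [425.43965517 288.51724138] [418 281  16  16 116] [ 0.4038318  -0.29001948  0.006     ]
dark [253.24137931 255.30603448] [244 247  19  18 232] [0.49103271 0.24843631 0.03      ]
dark [237.04347826 284.25217391] [230 278  14  14 115] [0.39993218 0.29342301 0.03      ]
hob ((319.0, 253.5), (83.0, 76.0), 90.0)
[0.62513488 0.1658477  0.055     ]
[ 0.63139262 -0.0698627   0.055     ]
[ 0.37419893 -0.07250492  0.055     ]
[0.36847957 0.15557441 0.055     ]
spindle [0.42752829 0.04138992 0.089     ]
(array([-0.4775, -0.7913,  0.0079]), np.float64(1.176))
```

>>> carry_out --deltas '[-0.047,-0.038,0,0,0,-0.13,-0.093,-0.077,0,0,0,-0.26,-0.14,-0.115,0,0,0,-0.396,-0.187,-0.153,0,0,0,-0.396,-0.233,-0.192,0,0,0,-0.396]'

```text
time: 1.52
eef_pos: [0.4016, 0.3545, 0.2083]
tcp_rot: [-0.001, 1.0, 0.0, 0.0]
contact_force: [0.4, 0.5, 0.4]
opening: 1.0
finger_force: 0.0
```

Run:
```python
from h import *
s,im,d=look('wrist');cv2.imwrite('pics/w0.png',im[:,:,::-1]);np.save('w0s.npy',s,allow_pickle=True)
print(s['time'],s['eef_pos'],s['tcp_rot'])
for q in ('knob_center','spindle_top','small_bowl','tea_box'):
  for r in ctrl.find_in('wrist',q)[:3]: print(q,r['uv'],r['score'],wrist_at(r['uv'],s,.04))
for p in ([.40,.043,.22],[.404,-.29,.2]):print(delta(p,np.pi/2))
```

```text
1.525 [0.40158442 0.3545418  0.20828189] [-7.33499599e-04  9.99999596e-01  1.96104161e-04  4.81784205e-04]
knob_center [221.5, 294.0] 0.81 [0.48221629 0.25949106 0.04      ]
knob_center [265.8, 208.3] 0.64 [0.39494323 0.30862431 0.04      ]
knob_center [30.1, 254.6] 0.52 [0.44300999 0.01150202 0.04      ]
spindle_top [32.1, 254.2] 0.9 [0.44245059 0.01535637 0.04      ]
small_bowl [332.9, 372.8] 0.91 [0.57740292 0.37370119 0.04      ]
tea_box [466.0, 267.3] 0.84 [0.45386916 0.5076488  0.04      ]
(array([ 0.001 , -0.3133, -0.012 ]), np.float64(0.0))
(array([-0.0029, -0.6463,  0.0077]), np.float64(0.0))
```

View pics/w0.png

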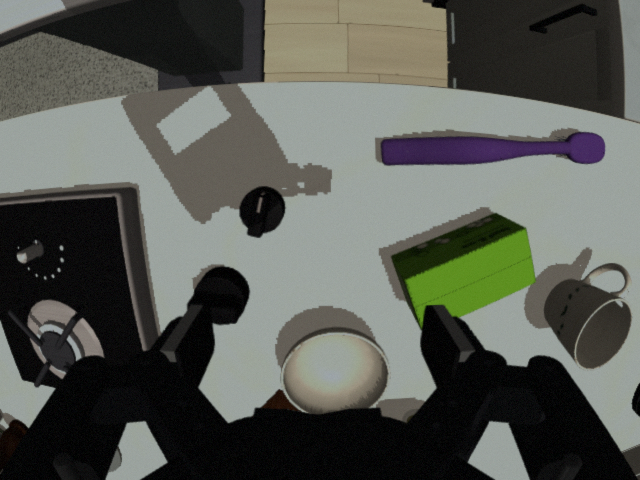

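The wrist view shows the small knob at (262,211) with its pointer to the robot, the large one at (221,294), the spindle at (30,255).

>>> carry_out --deltas '[0,-0.062,0,0,0,0,0,-0.124,0,0,0,0,0,-0.186,0,0,0,0,0,-0.248,0,0,0,0,0,-0.31,0,0,0,0]'

```text
time: 2.4
eef_pos: [0.4011, 0.0459, 0.2084]
tcp_rot: [-0.002, 1.0, 0.0, 0.001]
contact_force: [1.0, 0.2, 0.3]
opening: 0.996
finger_force: 0.0
```

Run:
```python
from h import *
s,im,d=look('wrist');cv2.imwrite('pics/w1.png',im[:,:,::-1]);np.save('w1d.npy',d);np.save('w1s.npy',s,allow_pickle=True)
print(s['time'],s['eef_pos'],s['tcp_rot'])
for q in ('spindle_top','hob'):
  for r in ctrl.find_in('wrist',q)[:3]: print(q,r['uv'],r['score'],wrist_at(r['uv'],s,.089))
u,v=ctrl.find_in('wrist','spindle_top')[0]['uv'];u,v=int(u),int(v)
c=im[max(0,v-75):v+75,max(0,u-75):u+75,::-1];print(max(0,u-75),max(0,v-75));cv2.imwrite('pics/w1c.png',cv2.resize(c,None,fx=4,fy=4,interpolation=cv2.INTER_CUBIC))
```

```text
2.4 [0.40114637 0.04587321 0.20838629] [-2.37868633e-03  9.99996872e-01  4.27064675e-05  7.71644994e-04]
spindle_top [313.4, 255.0] 0.72 [0.42363361 0.044401   0.089     ]
spindle_top [38.7, 396.4] 0.18 [ 0.62201057 -0.31221364  0.089     ]
238 180
```

View pics/w1c.png

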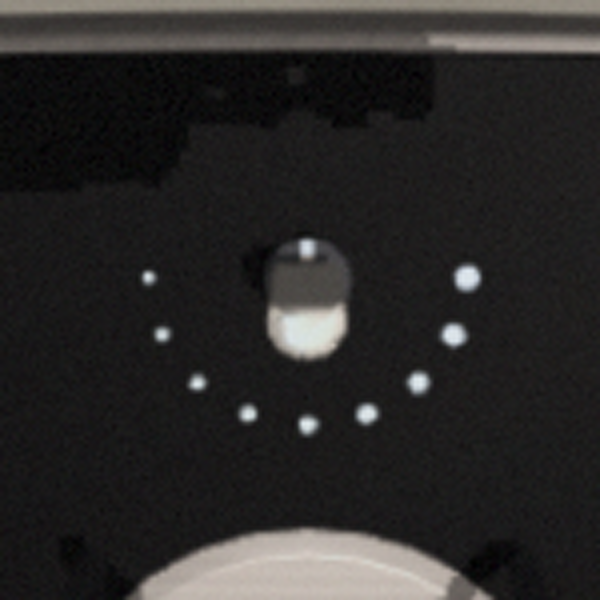

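The crop shows the spindle's flat (dark face) and white collar line at crop (307,247), straight towards the robot; the dots are level, so the spindle yaw is about 0.

Run:
```python
from h import *
s=np.load('w1s.npy',allow_pickle=True).item();im=cv2.imread('pics/w1.png')
f=lambda p,z:wrist_at((238+p[0]/4-.375,180+p[1]/4-.375),s,z)
P=np.array([f(p,.055)[:2] for p in [(148,277),(162,334),(198,383),(248,414),(308,425),(367,414),(419,382),(454,335),(467,278)]])
A=np.c_[2*P,np.ones(9)];c=np.linalg.lstsq(A,(P**2).sum(1),rcond=None)[0];print('circle',c[:2],np.sqrt(c[2]+c[:2]@c[:2]))
v=P[0]-P[8];print('yaw',np.arctan2(-v[0],v[1]), np.arctan2((P[1]-P[7])[0],(P[1]-P[7])[1]))
print('line',f((307,247),.058),'flat edge',f((308,309),.086),'far edge',f((308,357),.088),f((268,330),.088),f((348,330),.088))
s0=np.load('w0s.npy',allow_pickle=True).item()
i0=cv2.imread('pics/w0.png');cv2.imwrite('pics/w0c.png',cv2.resize(i0[170:250,222:302],None,fx=7,fy=7,interpolation=cv2.INTER_CUBIC))
```

```text
circle [0.42923724 0.04512396] 0.036193810195773043
yaw -3.1401275596262184 3.1403123521960934
line [0.42118027 0.04497899 0.058     ] flat edge [0.42625739 0.04538571 0.086     ] far edge [0.43604115 0.04542367 0.088     ] [0.43017138 0.03720376 0.088     ] [0.43009091 0.05360976 0.088     ]
```

View pics/w0c.png

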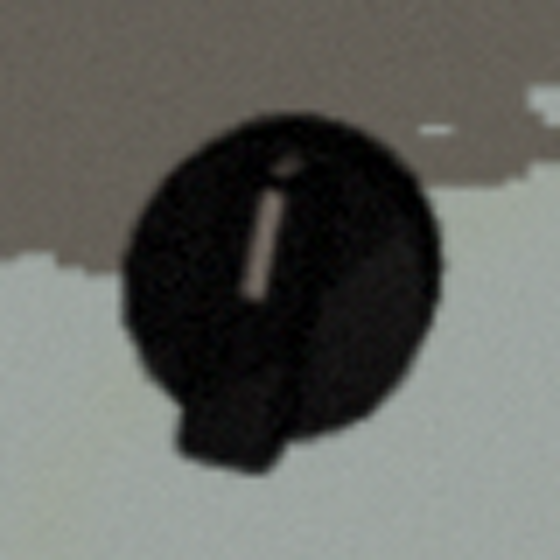

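>>> carry_out --deltas '[0,-0.062,0,0,0,0,0,-0.124,0,0,0,0,0,-0.186,0,0,0,0,0,-0.248,0.01,0,0,0,0,-0.31,0.02,0,0,0]'

```text
time: 3.22
eef_pos: [0.4033, -0.2631, 0.1881]
tcp_rot: [-0.003, 1.0, -0.0, 0.001]
contact_force: [1.4, 0.9, 0.7]
opening: 1.002
finger_force: 0.0
```

```bash
cat > ring.py <<'E'
from h import *
import sys
s,im,d=look('wrist');cv2.imwrite('pics/r%s.png'%sys.argv[1],im[:,:,::-1])
h=cv2.cvtColor(im,cv2.COLOR_RGB2HSV)
m=(h[...,0]>12)&(h[...,0]<32)&(h[...,1]>110)&(h[...,2]>60)
z=float(sys.argv[2])
for c,st in comp(m):
    if st[4]<200: continue
    cs,_=cv2.findContours((cv2.connectedComponents(m.astype(np.uint8))[1]==cv2.connectedComponents(m.astype(np.uint8))[1][int(st[1]+1):int(st[1]+2),st[0]:st[0]+st[2]].max()).astype(np.uint8),cv2.RETR_EXTERNAL,cv2.CHAIN_APPROX_NONE)
    W=np.array([wrist_at(p,s,z)[:2] for p in max(cs,key=len)[:,0,:]]);(cx,cy),r=cv2.minEnclosingCircle(W.astype(np.float32))
    print(c,st,'centroid',wrist_at(c,s,z),'circle',cx,cy,r, delta([cx,cy,.0],np.pi/2,s))
print(s['time'],s['eef_pos'],s['tcp_rot'],s['opening'])
E
python3 ring.py 0 .006
```

```text
[290.09751037 213.94951591] [ 263  188   55   53 1446] centroid [ 0.40527759 -0.28760008  0.006     ] circle 0.40562233328819275 -0.287864625453949 0.026726040989160538 (array([-0.0019, -0.0248,  0.1881]), np.float64(0.006))
3.225 [ 0.40334287 -0.26306811  0.18808646] [-2.88528012e-03  9.99995616e-01 -2.98916189e-05  6.65144476e-04] 1.0017094591218059
```

Ring measured at (0.4056, -0.288), radius 26.7 mm, which agrees with the size given. I'll descend with the fingers pre-closed to 78 %.

>>> carry_out --deltas '[-0.002,-0.025,0.05,0,0,0,-0.002,-0.025,0.1,0,0,0,-0.002,-0.025,0.145,0,0,0,-0.002,-0.025,0.175,0,0,0,-0.002,-0.025,0.183,0,0,0]' --grip 78

```text
time: 3.9
eef_pos: [0.4039, -0.2848, 0.0026]
tcp_rot: [-0.003, 1.0, 0.002, -0.002]
contact_force: [0.2, 0.1, 0.5]
opening: 0.778
finger_force: 0.0
```

>>> carry_out --deltas '[0,0,0.002,0,0,0,0,0,0.004,0,0,0,0,0,0.006,0,0,0,0,0,0.006,0,0,0]'

```text
time: 4.4
eef_pos: [0.4039, -0.2885, -0.0004]
tcp_rot: [-0.001, 1.0, -0.0, 0.0]
contact_force: [0.2, 0.2, 0.1]
opening: 0.778
finger_force: 0.0
```

>>> carry_out --deltas '[0.001,0,0.003,0,0,0,0.001,0,0.003,0,0,0,0.001,0,0.003,0,0,0,0.001,0,0.003,0,0,0,0.001,0,0.003,0,0,0]' --grip 50 --grip_force 40

```text
time: 5.03
eef_pos: [0.4026, -0.2882, -0.0039]
tcp_rot: [-0.001, 1.0, -0.0, 0.0]
contact_force: [-0.1, -0.0, -0.3]
opening: 0.497
finger_force: 0.0
```

```bash
python3 ring.py 1 .006; python3 -c "
import cv2;i=cv2.imread('pics/r1.png');cv2.imwrite('pics/r1c.png',cv2.resize(i[160:400,200:440],None,fx=2.5,fy=2.5))"
```

```text
[316.45446027 298.92841079] [ 259  250  113  102 5336] centroid [ 0.40361305 -0.28711811  0.006     ] circle 0.4061165153980255 -0.2876887619495392 0.027112875133752823 (array([-0.0035,  0.0005, -0.0039]), np.float64(0.001))
5.025 [ 0.40259664 -0.28820754 -0.00394921] [-5.96942830e-04  9.99999821e-01 -2.70906135e-05  5.35238939e-06] 0.49707385885467753
```

View pics/r1c.png

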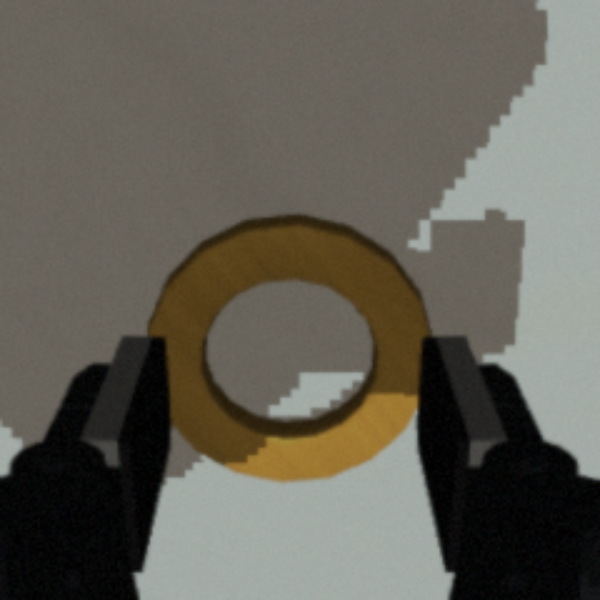

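The fingers closed above the ring (tips at crop (165,340) and (420,340)). I'll measure the fingertip height from the depth.

Run:
```python
from h import *
s,im,d=look('wrist')
m=ctrl.camera_model('wrist');H=np.array(m['hand_eye'])
def P(u,v):
    o,r=ray_wrist((u,v),s); Rt=R.from_quat(s['tcp_rot']).as_matrix(); zc=(Rt@H[:3,:3])[:,2]
    return np.round(o+r*d[v,u]/(r@zc),4)
for u,v in [(258,298),(262,300),(263,310),(250,310),(240,335),(372,298),(370,300),(370,310),(385,310),(316,255),(316,348),(316,220)]: print(u,v,d[v,u],P(u,v))
print(s['eef_pos'])
```

```text
258 298 0.1458306 [ 0.3924 -0.3104  0.0296]
262 300 0.14318614 [ 0.392  -0.3084  0.0322]
263 310 0.14210796 [ 0.3953 -0.3079  0.0344]
250 310 0.13603117 [ 0.3926 -0.3119  0.0399]
240 335 0.11716879 [ 0.392  -0.312   0.0594]
372 298 0.14512819 [ 0.392  -0.2651  0.0302]
370 300 0.14839466 [ 0.3942 -0.2654  0.0275]
370 310 0.1486011 [ 0.3982 -0.2653  0.0285]
385 310 0.13462023 [ 0.3919 -0.2617  0.0412]
316 255 0.16176622 [ 0.3809 -0.2873  0.0095]
316 348 0.1759355 [ 0.4288 -0.2873  0.0091]
316 220 0.16575554 [ 0.3672 -0.2874  0.0013]
[ 0.40261354 -0.28821172 -0.00396016]
```

>>> carry_out --deltas '[0,0,0,0,0,0,-0.003,0,0,0,0,0,-0.003,0,0,0,0,0]' --grip 78

```text
time: 5.5
eef_pos: [0.4059, -0.2883, -0.0039]
tcp_rot: [-0.001, 1.0, -0.0, 0.0]
contact_force: [-0.3, 0.3, -0.7]
opening: 0.779
finger_force: 0.0
```

>>> carry_out --deltas '[0,0,0.003,0,0,0,0,0,0.006,0,0,0,0,0,0.006,0,0,0]'

```text
time: 5.88
eef_pos: [0.4053, -0.2878, -0.0105]
tcp_rot: [-0.001, 1.0, 0.0, -0.0]
contact_force: [0.3, -0.3, 0.4]
opening: 0.775
finger_force: 0.0
```

>>> carry_out --deltas '[0,0,0.003,0,0,0,0,0,0.006,0,0,0,0,0,0.007,0,0,0]'

```text
time: 6.25
eef_pos: [0.4054, -0.288, -0.0173]
tcp_rot: [-0.001, 1.0, 0.0, -0.0]
contact_force: [-0.3, 0.6, 0.4]
opening: 0.778
finger_force: 0.0
```

Run:
```python
from h import *
s,im,d=look('wrist');cv2.imwrite('pics/r2.png',im[:,:,::-1])
m=ctrl.camera_model('wrist');H=np.array(m['hand_eye']);K=m['intrinsics']
vv,uu=np.mgrid[0:480:2,0:640:2];x=(uu-K[0,2])/K[0,0];y=(vv-K[1,2])/K[1,1];r=np.hypot(x,y)+1e-9
ray=np.stack([np.tan(r)*x/r,np.tan(r)*y/r,np.ones_like(r)],-1)*d[::2,::2,None]
p=ray@H[:3,:3].T+H[:3,3]
Rt=R.from_quat(s['tcp_rot']).as_matrix();w=p@Rt.T+s['eef_pos']
# finger points: dark, near tool-y +-(25..50), tool-x +-15
g=im[::2,::2].max(-1)<70
for sg in (1,-1):
    k=g&(abs(p[...,0])<.016)&(p[...,1]*sg>.02)&(p[...,1]*sg<.06)&(d[::2,::2]>0)
    q=p[k];print(sg,len(q),'tool z pct',np.percentile(q[:,2],[50,90,98,100]));j=np.argsort(-q[:,2])[:6];print(q[j].round(4))
print(s['eef_pos'])
```

```text
1 3640 tool z pct [-0.09239025 -0.05571331 -0.03858536 -0.01822033]
[[-0.0036  0.0506 -0.0182]
 [-0.0021  0.038  -0.0184]
 [-0.001   0.0379 -0.0185]
 [ 0.0157  0.0215 -0.0186]
 [ 0.0102  0.0253 -0.0189]
 [ 0.0136  0.0237 -0.0227]]
-1 4028 tool z pct [-0.09514053 -0.05769445 -0.03913761 -0.01781123]
[[-0.0072 -0.0554 -0.0178]
 [-0.0105 -0.0352 -0.0182]
 [-0.0058 -0.0541 -0.0184]
 [-0.0034 -0.0507 -0.0187]
 [-0.003  -0.0475 -0.0193]
 [ 0.0155 -0.0218 -0.0229]]
[ 0.40544293 -0.28802232 -0.01729692]
```

>>> carry_out --deltas '[0,0,0.003,0,0,0,0,0,0.006,0,0,0,0,0,0.008,0,0,0,0,0,0.008,0,0,0]'

```text
time: 6.8
eef_pos: [0.4055, -0.288, -0.0252]
tcp_rot: [-0.001, 1.0, 0.0, -0.0]
contact_force: [-0.8, -0.2, 0.0]
opening: 0.779
finger_force: 0.0
```

>>> carry_out --deltas '[0,0,0.002,0,0,0,0,0,0.004,0,0,0,0,0,0.005,0,0,0,0,0,0.005,0,0,0]'

```text
time: 7.3
eef_pos: [0.4056, -0.2882, -0.03]
tcp_rot: [-0.001, 1.0, -0.0, 0.0]
contact_force: [-0.7, 0.4, -0.3]
opening: 0.782
finger_force: 0.0
```

Now close gently.

>>> carry_out --deltas '[0,0,0,0,0,0,0,0,0,0,0,0,0,0,0,0,0,0,0,0,0,0,0,0]' --grip 50 --grip_force 30

```text
time: 7.8
eef_pos: [0.4072, -0.2897, -0.0269]
tcp_rot: [-0.001, 1.0, -0.001, 0.001]
contact_force: [-3.1, 2.7, 15.4]
opening: 0.62
finger_force: 34.0
```

Gripped. The effective fingertips lie about 27 mm behind the reported TCP at this opening. Lifting and carrying.

>>> carry_out --deltas '[0,0,-0.02,0,0,0,0,0,-0.07,0,0,0,0,0,-0.13,0,0,0,-0.005,0.05,-0.14,0,0,0,-0.01,0.11,-0.14,0,0,0]'

```text
time: 8.43
eef_pos: [0.4166, -0.1785, 0.1122]
tcp_rot: [0.001, 1.0, -0.001, 0.002]
contact_force: [1.5, 0.2, -0.6]
opening: 0.614
finger_force: 31.8
```

>>> carry_out --deltas '[-0.005,0.06,0,0,0,0,-0.008,0.12,0,0,0,0,-0.012,0.175,0,0,0,0,-0.014,0.215,0,0,0,0,-0.014,0.223,0,0,0,0]'

```text
time: 9.05
eef_pos: [0.4287, 0.0467, 0.1098]
tcp_rot: [-0.003, 1.0, 0.0, -0.0]
contact_force: [-0.2, 0.4, -0.3]
opening: 0.619
finger_force: 31.8
```

```bash
cat > ring2.py <<'E'
from h import *
import sys
s,im,d=look('wrist');cv2.imwrite('pics/%s.png'%sys.argv[1],im[:,:,::-1])
h=cv2.cvtColor(im,cv2.COLOR_RGB2HSV)
m=(h[...,0]>10)&(h[...,0]<34)&(h[...,1]>110)&(h[...,2]>50);m[:150]=0;m[420:]=0;m[:,:200]=0;m[:,440:]=0
p=np.argwhere(m)[:,::-1];zt=s['eef_pos'][2]+.027+.008 if sys.argv[2]=='h' else float(sys.argv[2])
hull=cv2.convexHull(p.astype(np.int32))[:,0]
W=np.array([wrist_at(q,s,zt)[:2] for q in hull]);(cx,cy),r=cv2.minEnclosingCircle(W.astype(np.float32))
print(len(p),'ring',cx,cy,r,'rel tcp',cx-s['eef_pos'][0],cy-s['eef_pos'][1])
for q in p[::max(1,len(p)//8)]: print(q,d[q[1],q[0]],end=' ')
print(s['time'],s['eef_pos'],s['tcp_rot'],s['opening'],s['finger_force'])
E
python3 ring2.py r3 h
```

```text
8696 ring 0.4262763559818268 0.04803728312253952 0.027560800313949585 rel tcp -0.0023925458951285505 0.0012927081463368142
[316 253] 0.14501974 [294 270] 0.13921191 [366 280] 0.14110024 [273 293] 0.14369802 [268 311] 0.14471436 [276 330] 0.1476195 [267 345] 0.14877899 [333 355] 0.1502131 9.05 [0.4286689  0.04674457 0.10979153] [-2.53050680e-03  9.99996781e-01  2.61962824e-05 -1.81459766e-04] 0.6189099681246025 31.84069722890854
```

View pics/r3.png

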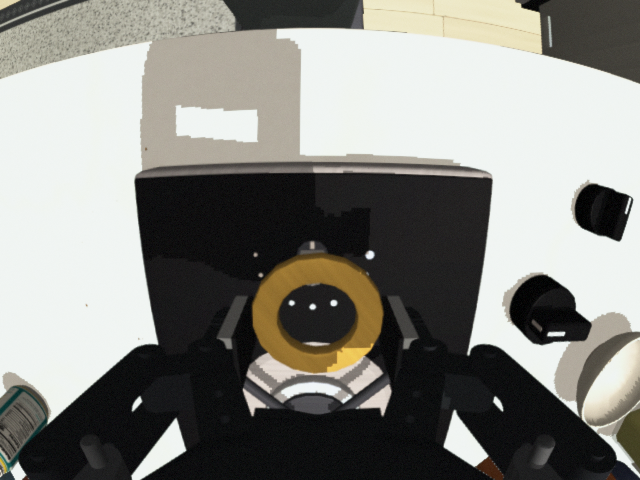

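The ring is held flat at (317,312), about 2 mm behind the spindle axis. Correct and lower.

>>> carry_out --deltas '[-0.002,-0.001,0.02,0,0,0,-0.002,-0.001,0.04,0,0,0,-0.002,-0.001,0.058,0,0,0,-0.002,-0.001,0.07,0,0,0,-0.002,-0.001,0.075,0,0,0]'

```text
time: 9.72
eef_pos: [0.4309, 0.0432, 0.0344]
tcp_rot: [-0.0, 1.0, -0.0, -0.001]
contact_force: [-0.6, 0.1, -0.1]
opening: 0.612
finger_force: 31.8
```

>>> carry_out --deltas '[0,0,0.002,0,0,0,0,0,0.005,0,0,0,0,0,0.006,0,0,0,0,0,0.006,0,0,0]'

```text
time: 10.22
eef_pos: [0.4313, 0.0439, 0.0292]
tcp_rot: [-0.001, 1.0, -0.0, 0.0]
contact_force: [-0.0, 0.1, -0.7]
opening: 0.615
finger_force: 31.8
```

>>> carry_out --deltas '[0,0,0.001,0,0,0,0,0,0.002,0,0,0,0,0,0.002,0,0,0]'

```text
time: 10.6
eef_pos: [0.4314, 0.0439, 0.0282]
tcp_rot: [-0.001, 1.0, 0.0, -0.0]
contact_force: [-3.7, 0.9, 7.2]
opening: 0.616
finger_force: 36.1
```

>>> carry_out --deltas '[0,0,0,0,0,0,0,0,0,0,0,0,0,0,0,0,0,0,0,0,-0.01,0,0,0,0,0,-0.03,0,0,0]' --grip 85

```text
time: 11.22
eef_pos: [0.4304, 0.0439, 0.057]
tcp_rot: [-0.001, 1.0, 0.0, -0.001]
contact_force: [0.4, 0.9, -0.6]
opening: 0.851
finger_force: 0.0
```

>>> carry_out --deltas '[0,0,-0.05,0,0,0,0,0,-0.11,0,0,0,0,0,-0.14,0,0,0,0,0,-0.14,0,0,0]'

```text
time: 11.72
eef_pos: [0.4332, 0.0436, 0.2008]
tcp_rot: [-0.001, 1.0, -0.001, 0.004]
contact_force: [0.2, 0.2, -0.0]
opening: 0.851
finger_force: 0.0
```

```bash
python3 ring2.py r4 .063
python3 - <<'E'
import cv2;i=cv2.imread('pics/r4.png');cv2.imwrite('pics/r4c.png',cv2.resize(i[170:320,230:400],None,fx=3,fy=3,interpolation=cv2.INTER_CUBIC))
E
```

```text
2193 ring 0.43012937903404236 0.04526958242058754 0.02751782536506653 rel tcp -0.0030798555501780345 0.001645503503927774
[317 186] 0.31140423 [311 195] 0.30462134 [293 201] 0.30644622 [287 209] 0.30938005 [338 218] 0.31109074 [345 227] 0.31162032 [303 235] 0.31664097 [327 240] 0.31582704 [319 249] 0.32712975 11.725 [0.43320923 0.04362408 0.20082305] [-6.47459125e-04  9.99992156e-01 -5.32540877e-04  3.87102979e-03] 0.8511706573651336 0.0
```

View pics/r4c.png

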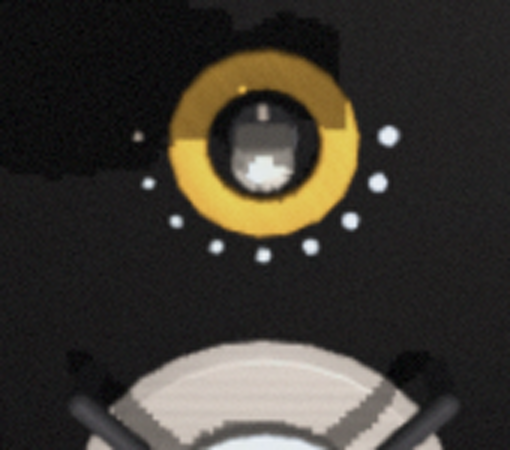

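The ring lies flat and concentric with the spindle. Now above the knob.

>>> carry_out --deltas '[0.006,0.05,0,0,0,0,0.012,0.11,0,0,0,0,0.02,0.17,0,0,0,0,0.028,0.22,0,0,0,0,0.032,0.252,0,0,0,0]' --grip 60

```text
time: 12.4
eef_pos: [0.3967, 0.2973, 0.1943]
tcp_rot: [-0.002, 1.0, -0.001, -0.002]
contact_force: [0.1, -0.6, -0.5]
opening: 0.602
finger_force: 0.0
```

>>> carry_out --deltas '[0,0,0.03,0,0,0,0,0,0.05,0,0,0,0,0,0.05,0,0,0]'

```text
time: 12.78
eef_pos: [0.3961, 0.2947, 0.1428]
tcp_rot: [-0.001, 1.0, -0.002, -0.004]
contact_force: [0.4, -0.3, 1.2]
opening: 0.597
finger_force: 0.0
```

Run:
```python
from h import *
s,im,d=look('wrist');cv2.imwrite('pics/k0.png',im[:,:,::-1]);np.save('k0s.npy',s,allow_pickle=True);np.save('k0d.npy',d)
print(s['time'],s['eef_pos'],s['tcp_rot'],s['opening'])
K=ctrl.camera_model('wrist')['intrinsics'];H=np.array(ctrl.camera_model('wrist')['hand_eye'])
vv,uu=np.mgrid[0:480,0:640];x=(uu-K[0,2])/K[0,0];y=(vv-K[1,2])/K[1,1];r=np.hypot(x,y)+1e-9
p=np.stack([np.tan(r)*x/r,np.tan(r)*y/r,np.ones_like(r)],-1)*d[...,None]@H[:3,:3].T+H[:3,3]
w=p@R.from_quat(s['tcp_rot']).as_matrix().T+s['eef_pos']
reg=(abs(w[...,0]-.397)<.04)&(abs(w[...,1]-.3)<.04)&(d>0)
for n,a,b in (('bar',.040,.052),('skirt',.019,.029)):
    k=reg&(w[...,2]>a)&(w[...,2]<b);q=w[k][:,:2]
    rc=cv2.minAreaRect((q*1000).astype(np.float32));c=cv2.minEnclosingCircle((q*1000).astype(np.float32))
    print(n,len(q),q.mean(0),w[k][:,2].mean(),rc,c)
ii=np.argwhere(reg&(w[...,2]>.015));a,b=ii.min(0),ii.max(0);print(a,b)
cv2.imwrite('pics/k0c.png',cv2.resize(im[a[0]-15:b[0]+15,a[1]-15:b[1]+15,::-1],None,fx=4,fy=4,interpolation=cv2.INTER_CUBIC))
```

```text
12.775 [0.39606944 0.29465434 0.14284042] [-7.47692862e-04  9.99990398e-01 -1.82704253e-03 -3.91248447e-03] 0.5972192851102951
bar 984 [0.39968758 0.30114413] 0.04667790153896151 ((400.8060607910156, 301.0796813964844), (14.528401374816895, 39.74077224731445), 76.8104476928711) ((400.751953125, 300.741455078125), 20.496564865112305)
skirt 1341 [0.39856214 0.30023923] 0.024887337301998956 ((400.3167724609375, 300.7710876464844), (42.09304428100586, 42.63808059692383), 0.2713148891925812) ((400.7709655761719, 300.94122314453125), 22.100027084350586)
[207 141] [479 494]
```

View pics/k0c.png

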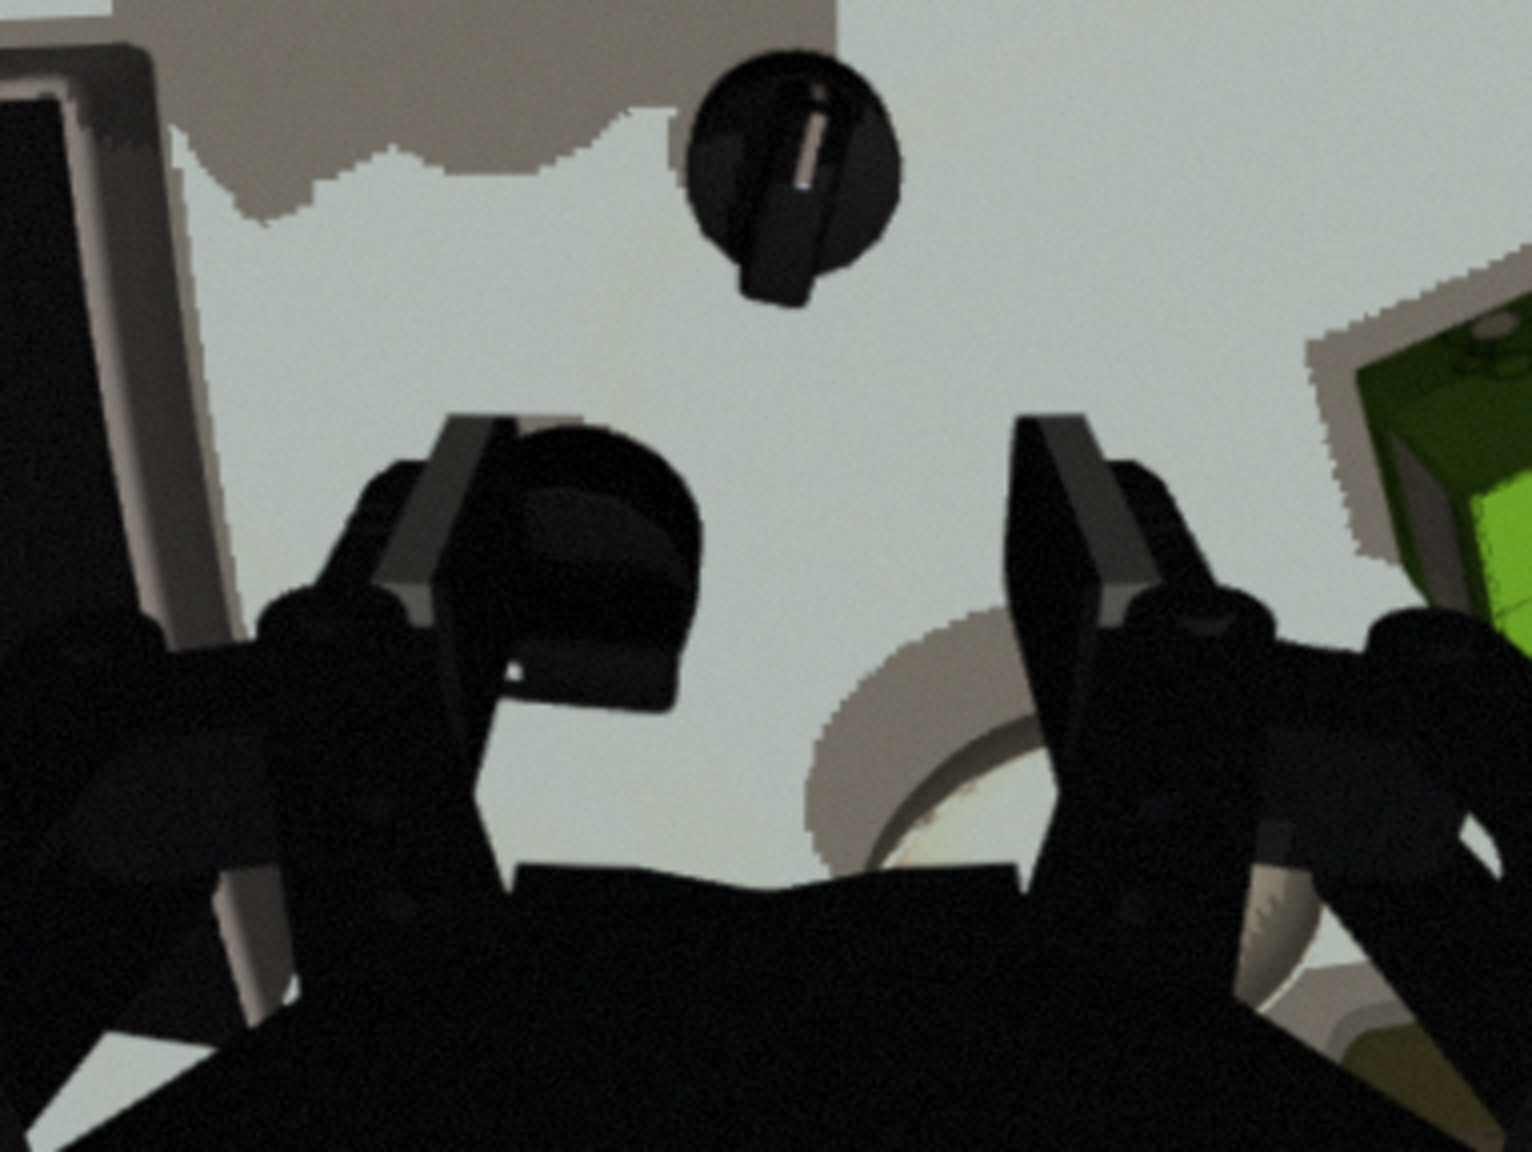

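Small knob: centre (0.4006, 0.3009), bar 40 × 14.5 mm, skirt 44 mm across, yaw -0.23 rad with the pointer towards the robot. It is the small one and the sizes fit. Approach.

>>> carry_out --deltas '[-0.001,0.005,0.03,0,0,0.115,-0.001,0.005,0.06,0,0,0.23,-0.001,0.005,0.09,0,0,0.23,-0.001,0.005,0.115,0,0,0.23,-0.001,0.005,0.128,0,0,0.23]' --grip 45

```text
time: 13.45
eef_pos: [0.3996, 0.3005, 0.0182]
tcp_rot: [0.114, 0.993, -0.0, -0.001]
contact_force: [-0.8, 0.7, 0.8]
opening: 0.454
finger_force: 0.0
```

>>> carry_out --deltas '[0,0,0.004,0,0,0,0,0,0.007,0,0,0,0,0,0.009,0,0,0,0,0,0.009,0,0,0]'

```text
time: 13.95
eef_pos: [0.4002, 0.301, 0.0105]
tcp_rot: [0.114, 0.993, 0.0, 0.0]
contact_force: [0.7, -0.5, 0.2]
opening: 0.45
finger_force: 0.0
```

Run:
```python
from h import *
s=ctrl.get_state();print(s['eef_pos'],s['contact_force'],s['opening'],delta([.4006,.3009,.006],1.341,s))
```

```text
[0.40018691 0.30101825 0.01050595] [ 0.73511163 -0.53312867  0.17623537] 0.4502769952002876 (array([-0.0004, -0.    ,  0.0045]), np.float64(0.001))
```

>>> carry_out --deltas '[0,0,0.003,0,0,0,0,0,0.003,0,0,0,0,0,0.003,0,0,0,0,0,0.003,0,0,0,0,0,0.003,0,0,0]' --grip 5 --grip_force 50

```text
time: 14.58
eef_pos: [0.3998, 0.3008, 0.007]
tcp_rot: [0.114, 0.993, -0.0, -0.0]
contact_force: [-0.2, 0.3, 0.1]
opening: 0.149
finger_force: 50.5
```

>>> carry_out --deltas '[0,0,-0.02,0,0,0,0,0,-0.07,0,0,0,0,0,-0.125,0,0,0,-0.015,-0.042,-0.135,0,0,-0.115,-0.034,-0.095,-0.135,0,0,-0.23]' --grip_force 80

```text
time: 15.2
eef_pos: [0.4125, 0.2004, 0.1441]
tcp_rot: [-0.004, 1.0, 0.0, 0.002]
contact_force: [1.1, -0.6, -0.6]
opening: 0.139
finger_force: 82.2
```

Run:
```python
from h import *
s=ctrl.get_state();print(s['time'],s['eef_pos'],s['tcp_rot'],s['opening'],s['finger_force'],delta([.4295,.0453,.142],np.pi/2,s))
```

```text
15.2 [0.41252462 0.20038829 0.14409259] [-3.96134127e-03  9.99989705e-01  4.53938194e-04  2.16585797e-03] 0.13890879157810865 82.2474467754364 (array([-0.0157, -0.1552,  0.002 ]), np.float64(0.008))
```

>>> carry_out --deltas '[-0.006,-0.055,0,0,0,0,-0.012,-0.11,0,0,0,0,-0.017,-0.145,0,0,0,0,-0.017,-0.155,0,0,0,0,-0.017,-0.155,0,0,0,0]'

```text
time: 15.82
eef_pos: [0.4284, 0.0456, 0.1419]
tcp_rot: [0.0, 1.0, 0.0, -0.0]
contact_force: [-0.4, 0.1, 0.0]
opening: 0.137
finger_force: 82.2
```

```bash
cat > knob.py <<'E'
from h import *
import sys
s,im,d=look('wrist');cv2.imwrite('pics/%s.png'%sys.argv[1],im[:,:,::-1])
print(s['time'],s['eef_pos'],s['tcp_rot'],s['opening'],s['finger_force'],s['contact_force'])
K=ctrl.camera_model('wrist')['intrinsics'];H=np.array(ctrl.camera_model('wrist')['hand_eye'])
vv,uu=np.mgrid[0:480,0:640];x=(uu-K[0,2])/K[0,0];y=(vv-K[1,2])/K[1,1];r=np.hypot(x,y)+1e-9
p=np.stack([np.tan(r)*x/r,np.tan(r)*y/r,np.ones_like(r)],-1)*d[...,None]@H[:3,:3].T+H[:3,3]
w=p@R.from_quat(s['tcp_rot']).as_matrix().T+s['eef_pos']
zb=s['eef_pos'][2]-.007
reg=(np.hypot(w[...,0]-s['eef_pos'][0],w[...,1]-s['eef_pos'][1])<.045)&(d>0)&(abs(p[...,1])<.045)
k=reg&(abs(w[...,2]-zb-.024)<.004);q=w[k]
# skirt top outer circle: near (-x) half rim
dist=np.hypot(*(q[:,:2]-s['eef_pos'][:2]).T);a=np.arctan2(q[:,1]-s['eef_pos'][1],q[:,0]-s['eef_pos'][0])
rim=np.array([q[(a//.1)==i][np.argmax(dist[(a//.1)==i]),:2] for i in np.unique(a//.1) if abs(i*.1)>1.9])
from scipy.optimize import least_squares
f=least_squares(lambda c:np.hypot(*(rim-c).T)-.022,s['eef_pos'][:2],loss='soft_l1',f_scale=.0005)
print('skirt z',q[:,2].mean()-s['eef_pos'][2],'n',len(rim),'centre',f.x,'rel tcp',f.x-s['eef_pos'][:2],'res',np.abs(f.fun).mean())
t=reg&(abs(w[...,2]-zb-.046)<.003)&(p[...,0]>.0)
if t.sum()>20: print('bar',t.sum(),cv2.minAreaRect((w[t][:,:2]*1000).astype(np.float32)))
A=np.c_[q[:,:2],np.ones(len(q))];print('tilt',np.linalg.lstsq(A,q[:,2],rcond=None)[0][:2])
E
python3 knob.py k1
python3 - <<'E'
import cv2;i=cv2.imread('pics/k1.png');cv2.imwrite('pics/k1c.png',cv2.resize(i[180:380,200:440],None,fx=3,fy=3,interpolation=cv2.INTER_CUBIC))
E
```

```text
15.825 [0.42841267 0.04563928 0.14185627] [ 2.49829258e-05  9.99999937e-01  2.73598429e-04 -2.22940244e-04] 0.1373677378087571 82.22372889518738 [-0.41476712  0.0958167   0.01131673]
skirt z 0.017544912402008117 n 27 centre [0.42966677 0.04692304] rel tcp [0.0012541  0.00128376] res 0.00010666674294654699
bar 1981 ((418.682373046875, 46.93292999267578), (38.76352310180664, 19.44837760925293), 89.92696380615234)
tilt [ 0.08239379 -0.00240262]
```

View pics/k1c.png

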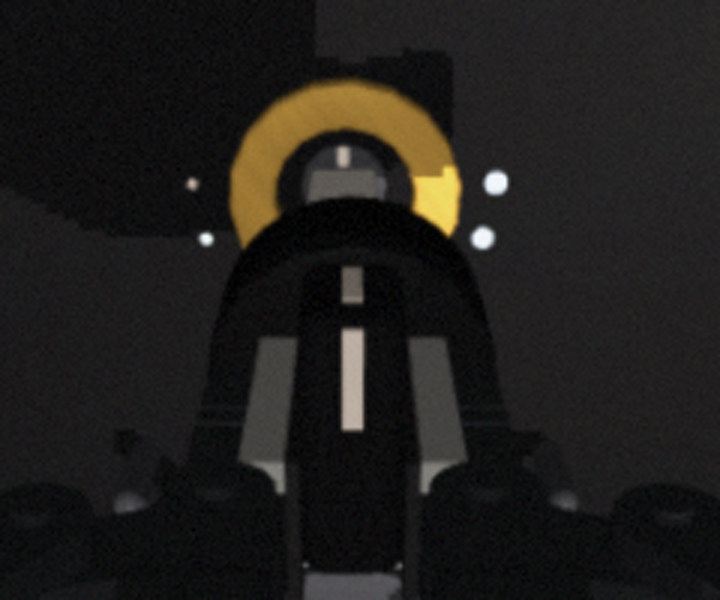

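The pointer faces the robot and is aligned with the flat; the knob is 1.6 mm too far left. Shift and lower.

>>> carry_out --deltas '[0,-0.0016,0.015,0,0,0,0,-0.0016,0.03,0,0,0,0,-0.0016,0.038,0,0,0,0,-0.0016,0.042,0,0,0,0,-0.0016,0.042,0,0,0]'

```text
time: 16.5
eef_pos: [0.4285, 0.0441, 0.0997]
tcp_rot: [-0.001, 1.0, 0.0, -0.0]
contact_force: [0.7, -0.4, 0.1]
opening: 0.137
finger_force: 82.2
```

>>> carry_out --deltas '[0,0,0.003,0,0,0,0,0,0.006,0,0,0,0,0,0.008,0,0,0,0,0,0.008,0,0,0]'

```text
time: 17.0
eef_pos: [0.4285, 0.044, 0.0918]
tcp_rot: [-0.001, 1.0, 0.0, -0.0]
contact_force: [-0.3, 0.2, -0.4]
opening: 0.139
finger_force: 82.2
```

>>> carry_out --deltas '[0,0,0.003,0,0,0,0,0,0.006,0,0,0,0,0,0.009,0,0,0,0,0,0.011,0,0,0,0,0,0.011,0,0,0]'

```text
time: 17.62
eef_pos: [0.4284, 0.044, 0.0807]
tcp_rot: [-0.001, 1.0, 0.0, -0.0]
contact_force: [-0.4, 1.0, -0.3]
opening: 0.139
finger_force: 82.2
```

Sliding on freely. Press further.

>>> carry_out --deltas '[0,0,0.002,0,0,0,0,0,0.004,0,0,0,0,0,0.006,0,0,0,0,0,0.006,0,0,0,0,0,0.006,0,0,0]'

```text
time: 18.25
eef_pos: [0.4286, 0.044, 0.0752]
tcp_rot: [-0.001, 1.0, 0.0, -0.0]
contact_force: [-2.0, 1.1, 3.5]
opening: 0.14
finger_force: 82.6
```

>>> carry_out --deltas '[0,0,0.002,0,0,0,0,0,0.004,0,0,0,0,0,0.004,0,0,0,0,0,0.004,0,0,0]'

```text
time: 18.75
eef_pos: [0.4287, 0.044, 0.0715]
tcp_rot: [-0.001, 1.0, 0.0, -0.0]
contact_force: [-4.4, 1.1, 6.6]
opening: 0.136
finger_force: 83.1
```

```bash
python3 knob.py k2; python3 ring2.py k3 .063
```

```text
18.75 [0.42868133 0.04401533 0.07149613] [-6.45414066e-04  9.99999766e-01  1.27719427e-05 -2.27893755e-04] 0.13621310867411435 83.0928897857666 [-4.42955439  1.09622503  6.57580237]
skirt z 0.017632564976755652 n 27 centre [0.42982542 0.04534389] rel tcp [0.0011441  0.00132856] res 0.0001338319695653622
bar 1986 ((419.6932067871094, 46.41228485107422), (36.13520812988281, 20.58267593383789), 68.09889221191406)
tilt [ 0.07992887 -0.00213251]
1887 ring 0.42910638451576233 0.04535337910056114 0.02729102037847042 rel tcp 0.00042078111421861575 0.0013436519526423343
[311 232] 0.18529662 [322 238] 0.18141966 [323 242] 0.18201494 [284 246] 0.18260089 [283 251] 0.1838863 [281 258] 0.18383473 [361 267] 0.18589996 [268 279] 0.18769237 [364 297] 0.16752319 18.8 [0.4286856  0.04400973 0.07151513] [-6.62440991e-04  9.99999758e-01  5.08370592e-06 -2.13929487e-04] 0.1349602976162711 83.09325098991394
```

>>> carry_out --deltas '[0.0005,0,0.001,0,0,0,0.0008,0,0.0013,0,0,0,0.0008,0,0.0013,0,0,0,0.0008,0,0.0013,0,0,0]'

```text
time: 19.35
eef_pos: [0.4287, 0.044, 0.0708]
tcp_rot: [-0.001, 1.0, -0.0, 0.001]
contact_force: [-3.7, 0.2, 8.9]
opening: 0.141
finger_force: 83.6
```

Run:
```python
from h import *
s=ctrl.get_state();print(s['eef_pos'],s['contact_force'],s['opening'],s['finger_force'])
if s['contact_force'][2]>5.5: print(ctrl.sign_off())
```

```text
[0.42865174 0.04398891 0.0708272 ] [-3.6754758   0.15732247  8.88897944] 0.14096090518206777 83.55292081832886
the job is handed in; nothing more can be done
None
```

The job is handed in at about 19 s: the brass ring lies flat round the spindle, and the small knob is fully on with its flat matched, still gripped and held down at about 9 N (close to the stop). The final judgement was not returned.

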